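# Fetch the torch from behind the jars and clip it into its charger

### The job

Clear the red-capped and the blue-capped jar out of the tray and stand both on the black rubber mat, leaving the torch where it is until they are both there. Then fetch the yellow torch from behind them and press it down into the spring clips of the charging cradle until it snaps fully home (lamp head at either end), and only after that stand each jar back in the middle of the disc of its own colour. Keep both jars upright, and leave the white-capped jar, the brass tin and the green tape measure where they are.

Things in the scene. Friction and masses are not known exactly. Their poses are not given: they have to be found in the camera images.
- torch_mid (a point): Centre (mid-length, on the axis) of the loose torch: round yellow barrel 28 mm across, 165 mm long, about 0.16 kg, the last 21 mm at +x a black lamp head 35 mm wide. x runs along it; it may roll about x. At first it lies level at the back of the tray, axis 32 mm above the table and 26 mm above the tray floor, on supports 44 mm either side of its middle; grip it across the middle, up to 20 mm off.
- jar_red_mid (a point): Centre, half-way up, of the loose glass jar with red cap and label: 52 mm across, 100 mm tall, straight up to 70 mm, cap narrower, 0.18 to 0.35 kg. z along the jar. At first it stands on the red disc, right in front of the torch (9 mm between them) and 56 mm clear of the blue jar.
- jar_blue_mid (a point): Centre, half-way up, of the loose glass jar with the blue cap and blue label: same shape, size and mass as the red one. At the start it stands upright on the blue disc in front of the torch.
- disc_red: Red disc, 64 mm across, 2 mm thick, fixed on the floor of a fixed grey tray (220 x 150 mm, rims 16 mm high); origin at the centre of its underside, 6 mm above the table (its top is 8 mm above it). Its y runs along the tray, parallel to the torch at the start; its +x points to the torch, whose axis is 50 mm from the disc's centre.
- disc_blue: Blue disc, the same as the red one; the two centres are 108 mm apart along the tray. Which disc is left or right changes.
- mat: Black rubber mat fixed on the table, 240 mm along its x, 110 mm along its y, 4 mm thick; origin at the centre of its underside. The tin stands on it near its -x end; the rest is free for both jars. It lies on the left or on the right.
- cradle_seat (a point): Where the torch's centre must end: 34 mm above the table, over a fixed black plate 130 x 84 x 8 mm. x: along the seated torch (either way round). Pairs of orange spring jaws, flared, 62 mm tall, stand 44 mm either side along x, 74 mm free between for fingers. Press the torch straight down, level: jaws touch it 22 mm above the seat, resist with about 8 N, from 11 mm pull it in; then hard supports.
- tin_center (a point): Small loose brass-coloured tin on the mat, 40 mm in diameter, 30 mm tall; the point is its centre. Not to be disturbed.
- jar_white_mid (a point): Loose jar with a white cap, same shape as the others, standing on the table beyond the mat or beyond the cradle; the point is its centre. Not to be disturbed.
- tape_mid (a point): Loose green tape measure between the robot and the tray, 66 x 34 mm, 56 mm tall; the point is its centre. Not to be disturbed.

How it is judged:
By the outcome, as a careful person would: the job done as asked, in the order asked, and still so for the second after the job is handed in, with the robot touching nothing.
It also fails if it takes over 115 s, if anything falls off the work surface, if the arm or the gripper's body presses on something with over 40 N, if the wrist force passes 120 N, or if a joint passes its speed limit or range.

### The arm

A 6-joint arm with a two-finger parallel gripper is mounted at the origin on the work surface. World frame = base frame: x ahead of the robot, y to its left, z up, the work surface at z = 0. Lengths are in m, angles in rad, forces in N, time in s.
With the tool pointing down it reaches from about 0.25 to 0.85 m from the base axis. Payload 12.5 kg.
Tool frame: the origin (TCP) lies midway between the tips of the shut fingers; the grasp point (between the pads) lies 19 mm behind it (r.grasp_offset is the distance from the TCP to the grasp point, in m); z points along the fingers, y is the direction in which the jaws open and shut (so a half turn about z gives the same grasp; the last joint's range is limited). The gripper opens to 93 mm and grips with 3 to 60 N. Pads are 15 mm wide; open, the fingers measure 128 mm over their backs; the gripper's body (75 mm by 188 mm) begins 65 mm behind the grasp point.
Start: joints at [1.18, 0.351, 1.652, -0, 1.139, -0.085], TCP at [0.166, 0.524, 0.219] pointing down, gripper open.
Joint ranges: [-2.75, 2.75], [-0.79, 2.1], [0.01, 2.65], [-1.57, 4.71], [0.07, 3.14], [-2.87, 2.87]. Speed limits (rad/s): [2.22, 2.22, 2.79, 3.14, 3.14, 3.14].

### API

Orientations are given as a unit quaternion [x, y, z, w].
In Python, from station import r, eoat, planner, imaging, workorder, get_t, get_joints, get_dq, get_joint_torque, get_position, get_ee_rot, get_contact_force, get_wrist_torque, get_grip_width gives the robot as it stands. Calls block until the motion is done:
- r.move_ptp(position, orientation): joint-space move of the TCP to a pose.
- r.move_l(position, frame=None, vel=0.15, contact_N=None): straight line of the TCP; frame=None keeps the orientation; vel is the mean speed in m/s. With contact_N (N) it stops when the force on the tool has changed by that much, and returns True; else False.
- r.move_j(angles): joint-space move.
- eoat.command_gripper(opening): opening from 0.0 (shut) to 1.0 (fully open); the grip force is fixed at half the most; returns when the fingers have stopped.
- r.hold(seconds).
- planner.ik(position, orientation): joint angles nearest the present ones, or None.
- imaging.capture(name): name is "scene" or "top" or "wrist"; returns the picture (400x640x3 uint8, red, green, blue); there is no depth.
- imaging.camera_info(name): a dict with "fx", "fy", "cx", "cy" (pixels), "pose" (4x4, takes a point from camera to world coordinates); the wrist camera has in their place "tool_from_camera" (4x4, takes a point from camera to tool coordinates, whose origin is the TCP and whose axes are the flange's). Camera axes: x right, y up, looking along -z (the intrinsics and any distortion apply to the point x, -y, -z); pixel columns grow to the right and rows downward; lengths in m; the calibration is good to about 2 mm. A picture is of the moment at which its call begins: read the wrist's pose just before it. camera_info takes no time and is no camera call.
A pose or a line that the arm cannot do raises r.MotionError and nothing moves.
- workorder.job_done(): hands the job in, once; it reports no verdict.
Readings, each from a call of its own:
- get_t(): time.
- get_joints(): joint angles.
- get_dq(): joint speeds.
- get_joint_torque(): joint torques, N m.
- get_position(): TCP position.
- get_ee_rot(): TCP orientation.
- get_contact_force(): force on the tool from outside, world axes, zero at the start.
- get_wrist_torque(): the same for the moment, N m.
- get_grip_width(): opening from 0.0 (shut) to 1.0 (fully open).
Only numpy, scipy, OpenCV 4.12 (cv2) and the standard library are available. Lean on these libraries where they do the work, as an engineer would, in place of code of your own. Each camera call takes 0.05 s, during which the arm holds its last target. There are 200 camera calls.

## Working session

There is one attempt and no reset: what is moved stays moved. The work goes in short steps, each a Python script; the robot and the scene stay as the last script left them, time stands still between calls to the robot, and variables do not carry over. Pictures are saved under pics/ and viewed, about 12 in all and at most 16, crops included, and the job is handed in when it is done.

```bash
ls; mkdir -p pics; python3 - <<'E'
from station import *
import cv2
for n in("scene","top"):
    im=imaging.capture(n); cv2.imwrite(f"pics/{n}0.png",im[:,:,::-1])
    print(n,imaging.camera_info(n))
print(imaging.camera_info("wrist"),get_ee_rot(),r.grasp_offset,get_t())
E
```

```text
pics
scene {'fx': 388.7101575054659, 'fy': 388.7101575054659, 'cx': 320.58895505931304, 'cy': 195.41679508902186, 'pose': array([[-0.51449582, -0.49803495,  0.6980367 ,  1.24925405],
       [ 0.85733486, -0.31439333,  0.4075951 ,  0.43290348],
       [ 0.01646147,  0.80815717,  0.58873678,  0.68999354],
       [ 0.        ,  0.        ,  0.        ,  1.        ]])}
top {'fx': 436.44469489950166, 'fy': 436.44469489950166, 'cx': 320.4506475040814, 'cy': 201.09243865186187, 'pose': array([[ 0.00141945,  0.99650345, -0.0835396 ,  0.43113749],
       [-0.99984364,  0.00288675,  0.01744594,  0.00789891],
       [ 0.01762609,  0.08350178,  0.99635173,  0.95371819],
       [ 0.        ,  0.        ,  0.        ,  1.        ]])}
{'fx': 295.5929360767516, 'fy': 295.5929360767516, 'cx': 316.9334690971914, 'cy': 195.75568437880145, 'tool_from_camera': array([[ 7.77679165e-04,  9.59537786e-01,  2.81578820e-01,
         7.75554684e-02],
       [ 9.99999358e-01, -5.13981896e-04, -1.01035161e-03,
         2.52725777e-04],
       [-8.24744136e-04,  2.81579424e-01, -9.59537570e-01,
        -1.65969729e-01],
       [ 0.00000000e+00,  0.00000000e+00,  0.00000000e+00,
         1.00000000e+00]])} [ 1.52313133e-01  9.88332142e-01 -5.19702263e-04 -1.27264262e-04] 0.0188 0.1
```

View pics/scene0.png

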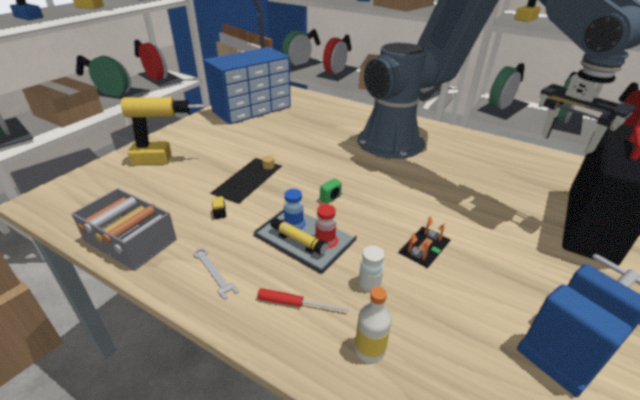

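View pics/top0.png

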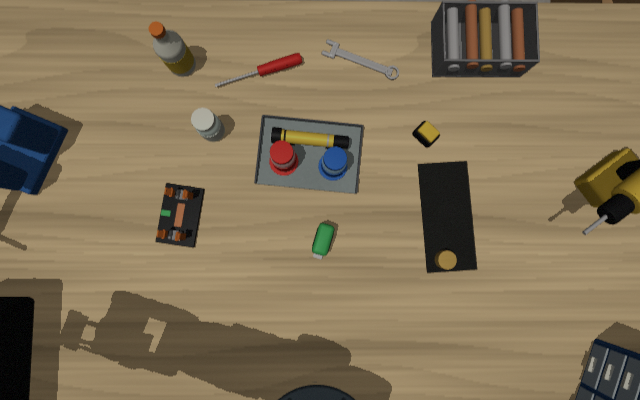

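The scene view shows the tray with red and blue jars and the torch behind them, with the mat on the robot's right (-y) and the cradle on its left (+y). In the top view: red cap (283,157), blue cap (335,162), torch (310,139), mat (447,217) with the tin at (446,260), cradle (180,215), white jar (207,124), tape (323,240).

```bash
cat > h.py <<'E'
from station import *
import numpy as np, cv2
from scipy.spatial.transform import Rotation as R
def cam(n):
    c=imaging.camera_info(n)
    if n=="wrist":
        T=np.eye(4); T[:3,:3]=R.from_quat(get_ee_rot()).as_matrix(); T[:3,3]=get_position()
        c["pose"]=T@c["tool_from_camera"]
    return c
def snap(n,name):
    c=cam(n); im=imaging.capture(n); cv2.imwrite(f"pics/{name}.png",im[:,:,::-1]); return c,im
def pt(c,uv,z):
    uv=np.atleast_2d(np.asarray(uv,float)); P=c["pose"]
    d=np.c_[(uv[:,0]-c["cx"])/c["fx"],-(uv[:,1]-c["cy"])/c["fy"],-np.ones(len(uv))]@P[:3,:3].T
    return P[:3,3]+d*((z-P[2,3])/d[:,2])[:,None]
def px(c,X):
    X=np.atleast_2d(X); q=(X-c["pose"][:3,3])@c["pose"][:3,:3]
    return np.c_[c["cx"]+c["fx"]*q[:,0]/-q[:,2], c["cy"]-c["fy"]*q[:,1]/-q[:,2]]
def hsv(im): return cv2.cvtColor(im,cv2.COLOR_RGB2HSV)
def mask(im,lo,hi,box=None):
    h=hsv(im); m=cv2.inRange(h,np.array(lo),np.array(hi))
    if lo[0]==0 and hi[0]<=10 and lo[1]>0: m|=cv2.inRange(h,np.array((170,lo[1],lo[2])),np.array((180,255,hi[2])))
    if box:
        k=np.zeros_like(m); k[box[1]:box[3],box[0]:box[2]]=1; m*=k
    return m
def blobs(m,amin=30):
    cs,_=cv2.findContours(m,cv2.RETR_EXTERNAL,cv2.CHAIN_APPROX_NONE)
    return sorted([k for k in cs if cv2.contourArea(k)>amin],key=cv2.contourArea)[::-1]
def down(yaw):  # tool z down, tool y (jaw direction) at angle yaw from world x... y=(cos,sin)
    y=np.array([np.cos(yaw),np.sin(yaw),0]); z=np.array([0,0,-1.]); x=np.cross(y,z)
    return R.from_matrix(np.c_[x,y,z]).as_quat()
E
python3 - <<'E'
from h import *
im=cv2.imread("pics/top0.png")[:,:,::-1].copy(); c=cam("top")
np.set_printoptions(precision=4,suppress=True)
def show(n,m,z,k=1):
    for b in blobs(m)[:k]:
        rc=cv2.minAreaRect(b); print(n,cv2.contourArea(b),np.round(rc[0],1),np.round(rc[1],1),"c",pt(c,rc[0],z)[0,:2],"corners",pt(c,cv2.boxPoints(rc),z)[:,:2].tolist() if k==1 and z<.02 or n=='torch' else '')
show("red",mask(im,(0,120,80),(8,255,255),(262,130,305,180)),.1,2)
show("blue",mask(im,(95,100,50),(125,255,255),(310,130,360,185)),.1,2)
show("torch",mask(im,(18,100,60),(34,255,255),(265,120,360,155)),.032)
show("mat",mask(im,(0,0,0),(180,255,60),(405,155,490,280)),.004)
show("plate",mask(im,(0,0,0),(180,255,60),(145,175,215,255)),.008)
show("oran",mask(im,(5,130,80),(16,255,255),(145,175,215,255)),.06,6)
show("green",mask(im,(40,80,40),(80,255,255),(300,210,345,265)),.05)
show("tin",mask(im,(15,100,60),(34,255,255),(425,240,465,275)),.03)
show("tray",mask(im,(90,0,30),(130,110,255),(240,105,375,200)),.012)
rows=[im[60:300,100:500]]
cv2.imwrite("pics/topcrop.png",cv2.resize(im[100:285,145:490],None,fx=2.3,fy=2.3,interpolation=cv2.INTER_CUBIC)[:,:,::-1])
E
```

```text
red 520.0 [283. 157.] [34. 28.] c [0.59   0.0671] corners 
blue 722.0 [332. 163.] [34. 28.] c [ 0.5784 -0.0298] corners 
torch 476.0 [305.7 138. ] [42.  12.7] c [0.644  0.0236] corners [[0.6347309378269107, 0.06965289508671575], [0.6623159673127836, 0.06707701760107218], [0.6533915954837188, -0.022655092050169814], [0.6258048836592079, -0.01985169202990386]]
mat 5216.0 [446.9 216.4] [109.4  50.2] c [ 0.478  -0.2855] corners [[0.5934196944647621, -0.22216413168724372], [0.6036373725413506, -0.3334576290878231], [0.36457998309575834, -0.3477281375655321], [0.3552474089985984, -0.23865848637864986]]
plate 1993.5 [179.7 214.7] [39.3 59.8] c [0.48   0.2949] corners [[0.4238073726271589, 0.34541265587569975], [0.5511234519751416, 0.32782035642936386], [0.536916102655332, 0.24381359812585804], [0.409727244243788, 0.26238231787348015]]
oran 150.0 [179.1 214.7] [ 7.4 23.7] c [0.4774 0.2803] corners 
oran 51.0 [168.  191.5] [9. 8.] c [0.5249 0.3043] corners 
oran 48.5 [160.6 233.1] [8.2 9.4] c [0.4399 0.3167] corners 
oran 32.0 [184.5 193.5] [9. 5.] c [0.5209 0.2706] corners 
green 460.0 [322.7 238.7] [16.6 31.2] c [ 0.429  -0.0127] corners 
tin 305.5 [445.5 259.5] [19. 21.] c [ 0.3856 -0.2725] corners 
tray 156.0 [308.7 153.4] [102.5  67.6] c [0.6145 0.0173] corners [[0.5513647256805704, 0.1348748716151416], [0.7001597043657144, 0.12223302205574584], [0.6786997628303119, -0.10206466394548831], [0.5298638691713478, -0.08642920242078625]]
```

View pics/topcrop.png

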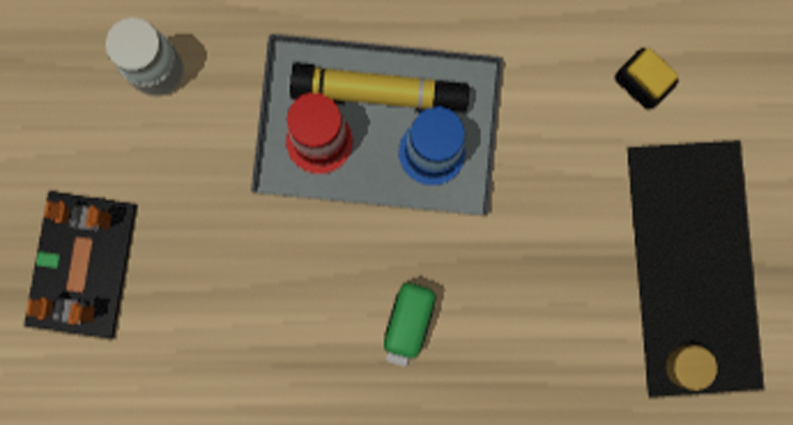

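Top view crop: red cap top at about (315,120), blue at (437,134), torch from (290,80) with the head at the left to (470,97), and tray about 5.5° off the y axis. The tray measures 225x149 mm, the mat 239x110 and the plate 129x85, all matching the sizes given. Next I take a closer wrist view over the tray.

```bash
cat >> h.py <<'E'
np.set_printoptions(precision=4,suppress=True)
YJ=np.deg2rad(84.5)
def go(p,yaw): r.move_ptp(list(p),down(yaw))
def edge_circle(b):
    (x,y),rad=cv2.minEnclosingCircle(b); return (x,y),rad
E
python3 - <<'E'
from h import *
go([.60,.02,.26],YJ); r.hold(.3)
c,im=snap("wrist","w1"); print(get_position(),get_t())
for n,lo,hi in(("red",(0,120,60),(8,255,255)),("blue",(95,110,50),(125,255,255)),("yel",(18,100,60),(34,255,255))):
    for b in blobs(mask(im,lo,hi),150)[:3]:
        rc=cv2.minAreaRect(b); print(n,cv2.contourArea(b),cv2.boundingRect(b),"c108",pt(c,rc[0],.108)[0],"c032",pt(c,rc[0],.032)[0])
E
```

```text
[0.6    0.0202 0.26  ] 2.825
red 1334.5 (341, 158, 42, 42) c108 [0.6007 0.0699 0.108 ] c032 [0.6193 0.08   0.032 ]
red 467.0 (331, 141, 44, 36) c108 [0.5737 0.0589 0.108 ] c032 [0.5859 0.0664 0.032 ]
red 342.5 (355, 278, 45, 15) c108 [0.7367 0.0819 0.108 ] c032 [0.7878 0.0948 0.032 ]
blue 1372.0 (245, 156, 43, 43) c108 [ 0.5885 -0.034   0.108 ] c032 [ 0.6042 -0.0487  0.032 ]
blue 502.0 (257, 141, 43, 40) c108 [ 0.5683 -0.0139  0.108 ] c032 [ 0.5791 -0.0239  0.032 ]
yel 7931.0 (290, 352, 347, 29) c108 [0.8729 0.1928 0.108 ] c032 [0.9565 0.2322 0.032 ]
yel 1524.5 (32, 0, 54, 39) c108 [ 0.4167 -0.2095  0.108 ] c032 [ 0.3914 -0.2662  0.032 ]
yel 1184.0 (289, 192, 66, 20) c108 [0.623  0.0237 0.108 ] c032 [0.6469 0.0227 0.032 ]
```

View pics/w1.png

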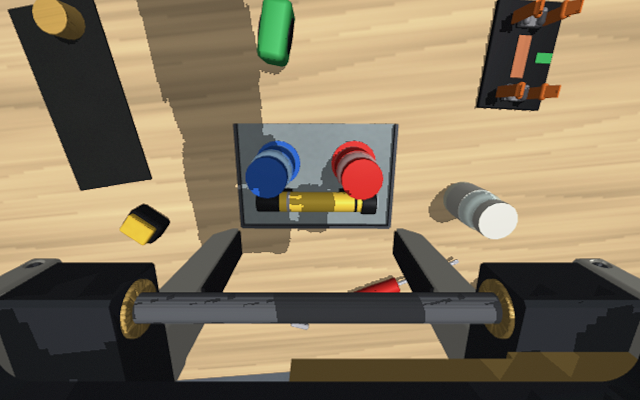

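Wrist view: red cap at (362,179) and blue at (266,177), with the torch just behind them at image y≈202. The centres come out 105 mm apart along 6–7°, and the torch is 52 mm behind the jar line, against 108 and 50 mm given. I'm moving the blue jar first.

```bash
cat >> h.py <<'E'
YJ=np.deg2rad(84)
GZ=.029   # TCP height over jar base
def pick(xy,base,yaw,zt=.19,op=.8):
    go([*xy,zt],yaw); eoat.command_gripper(op)
    r.move_l([*xy,base+GZ+.03],vel=.2); hit=r.move_l([*xy,base+GZ],vel=.08,contact_N=8)
    eoat.command_gripper(0.); w=get_grip_width(); print("pick hit",hit,"width mm",w*93,get_position())
    r.move_l([*xy,zt],vel=.2); r.hold(.2); print("width",get_grip_width()*93,"F",get_contact_force(),get_t())
def place(xy,base,yaw,zt=.19):
    p=get_position(); r.move_l([*xy,zt],down(yaw),vel=.25)
    r.move_l([*xy,base+GZ+.012],vel=.2); r.hold(.1)
    hit=r.move_l([*xy,base+GZ-.003],vel=.02,contact_N=3); print("place hit",hit,get_position())
    eoat.command_gripper(.8); r.hold(.1); r.move_l([*xy,zt],vel=.2); print(get_t())
E
python3 - <<'E'
from h import *
pick([.5883,-.0358],.008,YJ); 
place([.558,-.280],.004,YJ)
r.hold(.2); snap("wrist","w2"); snap("scene","s2")
E
```

```text
pick hit False width mm 51.49794385709496 [ 0.5885 -0.0358  0.0373]
width 51.731177883801394 F [ 1.0258 -0.4087 -2.7923] 6.7333
place hit True [ 0.5579 -0.2799  0.0331]
11.0583
```

View pics/w2.png

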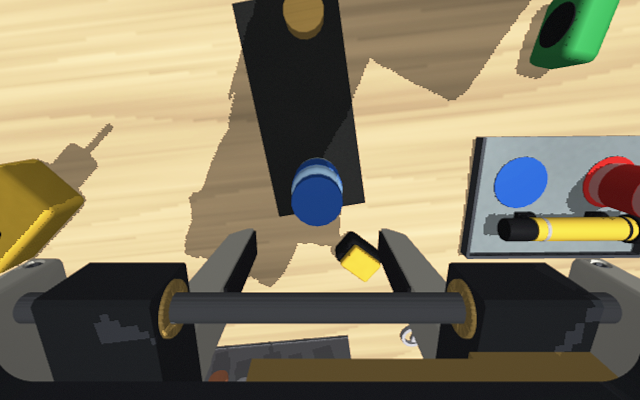

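The blue jar stands upright on the mat near its far end, at (317,190), and the blue disc is now uncovered at (521,182). Red jar next.

```bash
python3 - <<'E'
from h import *
pick([.6008,.0716],.008,YJ); 
place([.473,-.286],.004,YJ)
go([.58,.02,.26],YJ); r.hold(.3)
c,im=snap("wrist","w3"); print(get_t())
for n,lo,hi,z in(("red",(0,120,60),(8,255,255),.008),("blue",(95,110,50),(125,255,255),.008),("yel",(18,100,60),(34,255,255),.032),("or",(5,130,80),(16,255,255),.03)):
    for b in blobs(mask(im,lo,hi,(150,0,640,240)),150)[:3]:
        rc=cv2.minAreaRect(b); print(n,cv2.contourArea(b),cv2.boundingRect(b),"c",pt(c,rc[0],z)[0], [np.linalg.norm(np.diff(pt(c,cv2.boxPoints(rc)[i:i+2],z),axis=0)) for i in(0,1)], pt(c,cv2.boxPoints(rc),z)[:,:2].tolist())
E
```

```text
pick hit False width mm 51.12404409016041 [0.601  0.0715 0.0373]
width 51.15815738314389 F [-0.1629 -0.0549 -1.9516] 15.8167
place hit True [ 0.4729 -0.286   0.0332]
20.6833
22.2917
red 1407.5 (333, 155, 44, 43) c [0.601  0.0722 0.008 ] [np.float64(0.0608944073562617), np.float64(0.062158451871289155)] [[0.5674418918847428, 0.043998665851815666], [0.573825305002884, 0.10455757010406813], [0.6359099814982511, 0.10153001605814518], [0.6292542535182576, 0.0384437513231788]]
blue 1409.5 (259, 155, 44, 43) c [ 0.5901 -0.0348  0.008 ] [np.float64(0.0615019075999148), np.float64(0.060987133596657826)] [[0.59889537437209, -0.0782469125683471], [0.5483311879640131, -0.043236232893171994], [0.5815338573081215, 0.007920518496672926], [0.634319870977665, -0.02586993816483417]]
yel 1161.5 (293, 205, 64, 20) c [0.6465 0.0236 0.032 ] [np.float64(0.08829385388186824), np.float64(0.028572532682275664)] [[0.6277691021666535, -0.018970349017791738], [0.637034495456863, 0.06883601248574876], [0.6655415063890044, 0.06690211704015779], [0.6560922945323548, -0.022607466660059923]]
or 493.0 (509, 50, 21, 42) c [0.4835 0.2825 0.03  ] [np.float64(0.049540884568986254), np.float64(0.016160152648873462)] [[0.5061236130996812, 0.270943655530276], [0.4571196984816376, 0.2782179662182455], [0.46171789119717166, 0.29371013060498313], [0.5110191731187983, 0.2870196103406355]]
or 429.5 (542, 16, 39, 24) c [0.4391 0.3275 0.03  ] [np.float64(0.04774328061699698), np.float64(0.019856586606696286)] [[0.43441246142866974, 0.29984599972521736], [0.4257431519247515, 0.3467955888267057], [0.44372010099396436, 0.3552284610439373], [0.4527073198952052, 0.3077200693398793]]
or 349.0 (510, 14, 34, 25) c [0.4378 0.2888 0.03  ] [np.float64(0.04353746138780256), np.float64(0.019366645165467447)] [[0.43635725631625255, 0.2631640765645276], [0.42255038648492316, 0.30445427987663454], [0.43918358713503214, 0.31437413779388], [0.4534096872300458, 0.2727051524708714]]
```

View pics/w3.png

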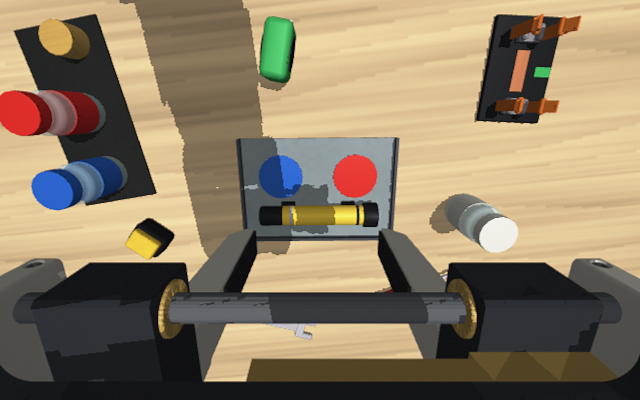

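Both jars are on the mat with the torch untouched. In this view the discs are at (281,176) and (355,176), measured 107.5 mm apart, and the torch spans x=259–379 with its middle near (319,214). That puts it at (0.6457, 0.015), consistent with the discs plus 50 mm. Next is a close look at the cradle.

```bash
python3 - <<'E'
from h import *
c=cam("wrist"); 
print("torch mid", pt(c,[(319,214.5)],.032))
YC=np.deg2rad(82.1)
go([.45,.295,.2],YC); r.hold(.3)
c,im=snap("wrist","w4"); print(get_t(),get_position())
m=mask(im,(0,0,0),(180,255,60),(150,20,520,260)); b=blobs(m)[0]
rc=cv2.minAreaRect(b); q=pt(c,cv2.boxPoints(rc),.008); print("plate",pt(c,rc[0],.008),q[:,:2].tolist(),np.linalg.norm(q[0]-q[1]),np.linalg.norm(q[1]-q[2]))
for b in blobs(mask(im,(4,130,80),(18,255,255),(150,0,520,260)),80)[:8]:
    rc=cv2.minAreaRect(b); print(cv2.contourArea(b),np.array(rc[0]),cv2.boundingRect(b))
cv2.imwrite("pics/w4c.png",cv2.resize(im[0:260,150:500],None,fx=2,fy=2,interpolation=cv2.INTER_CUBIC)[:,:,::-1])
E
```

```text
torch mid [[0.6458 0.016  0.032 ]]
23.825 [0.4503 0.2946 0.2   ]
plate [[0.4797 0.2974 0.008 ]] [[0.4136313136284047, 0.2649309214098071], [0.4249117317427576, 0.3461103833894298], [0.5524861732225863, 0.3332154669467037], [0.5400374184288272, 0.24381041467882697]] 0.08195945875941119 0.1282244788991366
436.0 [321.5 198.5] (315, 180, 14, 38)
201.0 [338.5 170.5] (332, 160, 14, 22)
185.0 [307.  169.5] (301, 159, 13, 22)
158.5 [336. 241.] (331, 227, 11, 29)
143.5 [307.  240.5] (302, 227, 11, 28)
```

View pics/w4c.png

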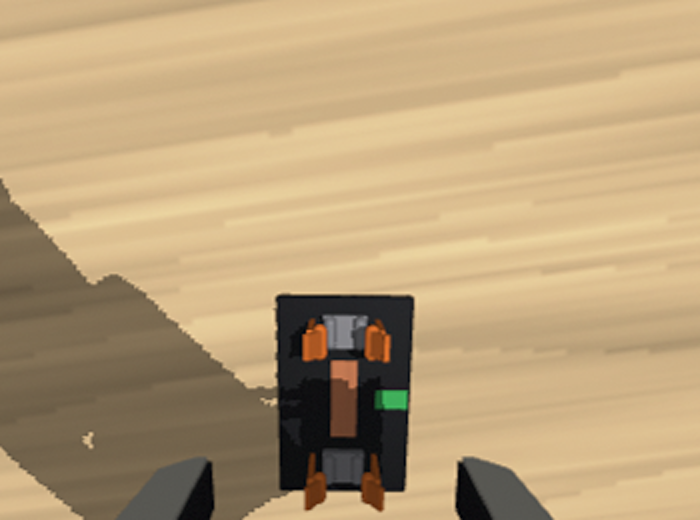

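Close cradle view: the plate runs from crop (277,296) to (405,491), almost square to the image, with jaw pairs at y≈341 and y≈482 and grey supports at (344,332) and (344,467). I cast these to the table frame.

```bash
python3 - <<'E'
from h import *
c=cam("wrist"); f=lambda u,v,z: pt(c,[(u/2+150,v/2)],z)[0]
P=[f(277,296,.008),f(414,296,.008),f(405,491,.008),f(281,490,.008)]
print("corners",np.array(P)[:,:2].tolist(),"centre",np.mean(P,0))
print([np.linalg.norm(P[i]-P[(i+1)%4]) for i in range(4)])
for z in(.015,.02,.025): print("supports",z,f(344,332,z)[:2],f(344,467,z)[:2])
for z in(.05,.062): print("jaws",z,pt(c,[(322.75,170)],z)[0,:2],pt(c,[(321.5,241)],z)[0,:2])
print("strip",f(343,399,.009))
for y in (-5.9,174.1):
  q=planner.ik([.6458,.0155,.2],down(np.deg2rad(y))); print(y,q)
for y in (82.1,-97.9): print(y,planner.ik([.48,.296,.2],down(np.deg2rad(y))))
E
```

```text
corners [[0.4135740522465658, 0.26559339637455065], [0.42492254496360315, 0.3473570545114465], [0.5523848716876366, 0.3286109789067444], [0.5403284578500929, 0.2471866977219385]] centre [0.4828 0.2972 0.008 ]
[np.float64(0.08254746561146395), np.float64(0.128833458715046), np.float64(0.08231203241983795), np.float64(0.12808390178001108)]
supports 0.015 [0.4396 0.3027] [0.5267 0.2911]
supports 0.02 [0.4386 0.3028] [0.5245 0.2913]
supports 0.025 [0.4377 0.3028] [0.5223 0.2915]
jaws 0.05 [0.4375 0.3032] [0.5207 0.2907]
jaws 0.062 [0.435  0.3033] [0.5151 0.2912]
strip [0.4831 0.2964 0.009 ]
-5.9 [-0.048   0.5432  1.4028 -0.      1.1956  0.0549]
174.1 None
82.1 [ 0.47    0.3956  1.6352 -0.      1.1108 -0.9629]
-97.9 [ 0.47    0.3956  1.6352 -0.      1.1108  2.1787]
```

```bash
cat >> h.py <<'E'
YT=np.deg2rad(-5.9); YC=np.deg2rad(81.9); TM=np.array([.6458,.0155]); CS=np.array([.4826,.2969])
E
python3 - <<'E'
from h import *
r.move_l([.50,.28,.24],vel=.25)
go([*TM,.17],YT); eoat.command_gripper(.43)
r.move_l([*TM,.05],vel=.2); hit=r.move_l([*TM,.018],vel=.06,contact_N=8); print("hit",hit,get_position())
eoat.command_gripper(0.); print("width",get_grip_width()*93)
r.move_l([*TM,.06],vel=.1); r.move_l([*TM,.17],vel=.2); print("width",get_grip_width()*93,get_contact_force(),get_t())
r.move_l([*CS,.17],down(YC),vel=.2); r.hold(.3)
snap("wrist","w5"); c,im=snap("scene","s5")
x,y=px(c,[[*CS,.17]])[0].astype(int); print(x,y)
a=im[max(y-90,0):y+110,max(x-120,0):x+120]; w=cv2.imread("pics/w5.png")
cv2.imwrite("pics/m5.png",np.vstack([cv2.resize(a,(480,400),interpolation=cv2.INTER_CUBIC)[:,:,::-1],cv2.resize(w,(480,200))[:, :]])[:600])
E
```

```text
hit False [0.6459 0.0155 0.018 ]
width 27.12135908313982
width 27.2494621613507 [-0.5195  0.4653 -2.3613] 29.25
437 193
```

View pics/m5.png

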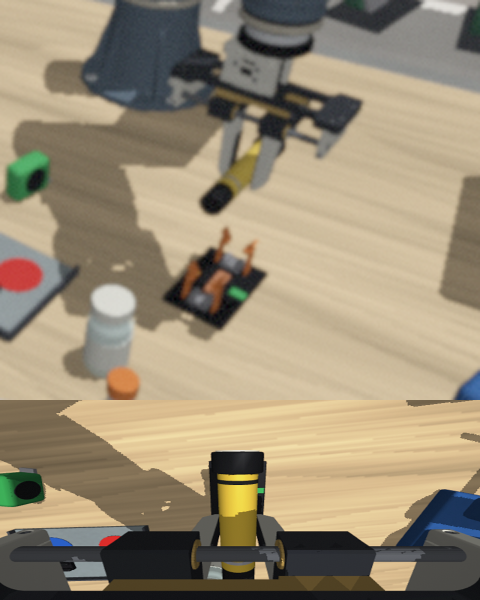

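The torch is held level between the fingers with its lamp head towards the robot. Before pressing, I check where its centre sits along the axis, using the barrel/head edge 61.5 mm from centre.

```bash
python3 - <<'E'
from h import *
c=cam("wrist"); im=cv2.imread("pics/w5.png")[:,:,::-1].copy()
m=mask(im,(18,100,60),(34,255,255),(260,90,380,270)); b=blobs(m)[0]; print(cv2.boundingRect(b))
v0=cv2.boundingRect(b)[1]; u=b[b[:,0,1]<v0+4][:,0,0].mean()
T=c["pose"]; RT=R.from_quat(get_ee_rot()).as_matrix(); p=np.array(get_position())
z=p[2]+.028; X=pt(c,[(u,v0-.5)],z)[0]; print("yellow end in tool",RT.T@(X-p))
# dark head end
g=im[:,int(u)].astype(int).sum(1); print("col",[(v,g[v]) for v in range(90,v0+6)])
for v in range(100,116): print(v,(RT.T@(pt(c,[(u,v)],p[2]+.014)[0]-p))[0],end=' ')
E
```

```text
(290, 166, 54, 104)
yellow end in tool [ 0.0519  0.0003 -0.028 ]
col [(90, np.int64(593)), (91, np.int64(583)), (92, np.int64(578)), (93, np.int64(572)), (94, np.int64(565)), (95, np.int64(564)), (96, np.int64(564)), (97, np.int64(568)), (98, np.int64(571)), (99, np.int64(565)), (100, np.int64(664)), (101, np.int64(718)), (102, np.int64(642)), (103, np.int64(298)), (104, np.int64(62)), (105, np.int64(94)), (106, np.int64(109)), (107, np.int64(130)), (108, np.int64(130)), (109, np.int64(131)), (110, np.int64(135)), (111, np.int64(132)), (112, np.int64(126)), (113, np.int64(130)), (114, np.int64(133)), (115, np.int64(130)), (116, np.int64(129)), (117, np.int64(130)), (118, np.int64(132)), (119, np.int64(132)), (120, np.int64(128)), (121, np.int64(126)), (122, np.int64(130)), (123, np.int64(133)), (124, np.int64(129)), (125, np.int64(130)), (126, np.int64(130)), (127, np.int64(128)), (128, np.int64(124)), (129, np.int64(122)), (130, np.int64(123)), (131, np.int64(120)), (132, np.int64(118)), (133, np.int64(117)), (134, np.int64(111)), (135, np.int64(110)), (136, np.int64(110)), (137, np
[... 432 characters left out ...]
p.int64(546)), (158, np.int64(548)), (159, np.int64(550)), (160, np.int64(564)), (161, np.int64(408)), (162, np.int64(182)), (163, np.int64(99)), (164, np.int64(107)), (165, np.int64(104)), (166, np.int64(107)), (167, np.int64(111)), (168, np.int64(100)), (169, np.int64(75)), (170, np.int64(523)), (171, np.int64(553))]
100 0.08173563114061452 101 0.08126956633607821 102 0.0808026545364168 103 0.08033489343062163 104 0.079866280699269 105 0.0793968140144817 106 0.07892649103989079 107 0.07845530943059649 108 0.07798326683312946 109 0.07751036088541141 110 0.07703658921671601 111 0.07656194944762885 112 0.07608643919000807 113 0.07561005604694394 114 0.07513279761271864 115 0.07465466147276602
```

```bash
python3 - <<'E'
from h import *
c=cam("wrist"); RT=R.from_quat(get_ee_rot()).as_matrix(); p=np.array(get_position())
for v,h in((148.5,.028),(148,.0315),(103.3,.0315)): print(v,h,RT.T@(pt(c,[(317,v)],p[2]+h)[0]-p))
E
```

```text
148.5 0.028 [ 0.0599  0.0003 -0.028 ]
148 0.0315 [ 0.0606  0.0003 -0.0315]
103.3 0.0315 [ 0.0799  0.0003 -0.0315]
```

The torch centre sits about 2 mm behind the TCP along its axis, so I compensate for that and press.

```bash
python3 - <<'E'
from h import *
S=[.4807,.2972]
r.move_l([*S,.06],vel=.15); r.move_l([*S,.044],vel=.05); r.hold(.2); f0=np.array(get_contact_force()); print("f0",f0)
z=.044
while z>.0135:
    z-=.003; hit=r.move_l([*S,z],vel=.04,contact_N=35); F=np.array(get_contact_force())-f0
    print(round(z,4),get_position(),F,np.array(get_wrist_torque()),hit)
    if hit or F[2]>25: break
r.hold(.2); print(get_position(),np.array(get_contact_force())-f0,get_t())
snap("wrist","w6"); snap("scene","s6")
E
```

```text
f0 [ 0.1044 -0.4741 -1.9297]
0.041 [0.481  0.297  0.0411] [ 0.4629 -2.7087  3.5149] [-0.5995 -0.242  -0.0907] False
0.038 [0.4811 0.2973 0.0381] [ 2.1872 -2.3003  2.3586] [-0.313  -0.4186 -0.0498] False
0.035 [0.4809 0.2972 0.035 ] [ 2.7878 -2.0364  1.7415] [-0.3187 -0.5166 -0.0793] False
0.032 [0.4805 0.2971 0.0316] [ 2.2409 -1.5461 -1.1839] [-0.2723 -0.5311  0.0088] False
0.029 [0.4803 0.297  0.0283] [ 2.5695 -0.9213 -5.5149] [-0.2007 -0.4804 -0.0873] False
0.026 [0.4802 0.297  0.0253] [ 2.3642 -0.8285 -7.8462] [-0.1963 -0.3511 -0.1084] False
0.023 [0.4803 0.2969 0.0224] [ 1.4703 -1.1966 -8.7929] [-0.2986 -0.286  -0.1159] False
0.02 [0.4805 0.2969 0.0203] [-2.8591 -4.7178  3.0343] [-0.9137  0.3633 -0.019 ] False
0.017 [0.4808 0.2965 0.0186] [ -6.7171 -10.336   21.1825] [-2.037   1.1184  0.0757] False
0.014 [0.4816 0.2963 0.0164] [ -5.9318 -14.8094  28.506 ] [-2.765   0.9654  0.0437] False
[0.4816 0.2963 0.0164] [ -5.5712 -16.188   28.4911] 35.675
```

The force profile is what the clips should give: resistance, then pull-in to −9 N, then a hard stop at TCP z≈0.020, which is axis 0.034. I release and check.

```bash
python3 - <<'E'
from h import *
p=get_position(); r.move_l([.4808,.2970,.0195],vel=.03); eoat.command_gripper(.5); r.hold(.2); p=get_position()
r.move_l([p[0],p[1],.08],vel=.12); 
r.move_l([.44,.297,.2],vel=.2); r.hold(.3)
c,im=snap("wrist","w7"); print(get_t(),get_position())
c2,im2=snap("scene","s7")
x,y=px(c2,[[*CS,.03]])[0].astype(int)
a=cv2.resize(im[60:300,200:440],(400,400),interpolation=cv2.INTER_CUBIC); b=cv2.resize(im2[y-40:y+40,x-40:x+40],(400,400),interpolation=cv2.INTER_CUBIC)
cv2.imwrite("pics/m7.png",np.hstack([a,b])[:,:,::-1])
E
```

```text
38.6583 [0.44   0.2969 0.1994]
```

View pics/m7.png

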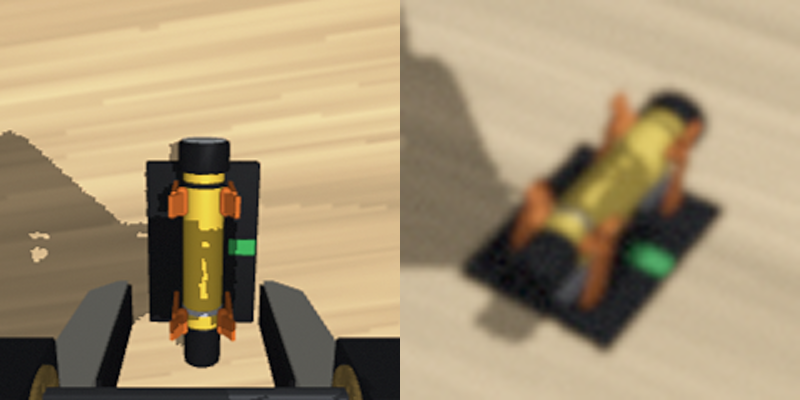

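The torch sits in both jaw pairs, central on the plate. I probe its top at two points with shut fingers (expected z≈0.048), then return the jars.

```bash
python3 - <<'E'
from h import *
eoat.command_gripper(0.)
d=np.array([np.cos(np.deg2rad(-8.1)),np.sin(np.deg2rad(-8.1))])
for s in(-.02,.02):
    q=CS+s*d; r.move_l([*q,.08],vel=.2); r.move_l([*q,.056],vel=.15); hit=r.move_l([*q,.042],vel=.02,contact_N=10); print(s,hit,get_position(),np.array(get_contact_force())); r.move_l([*q,.08],vel=.2)
r.move_l([*CS,.2],vel=.25); print(get_t())
pick([.4729,-.286],.004,YJ)
place([.6009,.0719],.008,YJ)
go([.56,.02,.26],YJ); r.hold(.3); c,im=snap("wrist","w8")
cv2.imwrite("pics/w8c.png",cv2.resize(im[80:300,170:470],(780,572),interpolation=cv2.INTER_CUBIC)[:,:,::-1])
E
```

```text
-0.02 True [0.463 0.3   0.048] [-1.3464 -1.0253  7.3325]
0.02 True [0.5026 0.2943 0.048 ] [-1.3927 -1.4245  7.0569]
43.55
pick hit False width mm 51.33650666306764 [ 0.473  -0.2861  0.0333]
width 51.07005536589894 F [ 0.2962  0.2591 -2.3326] 49.825
place hit True [0.6008 0.0719 0.0372]
54.6583
```

View pics/w8c.png

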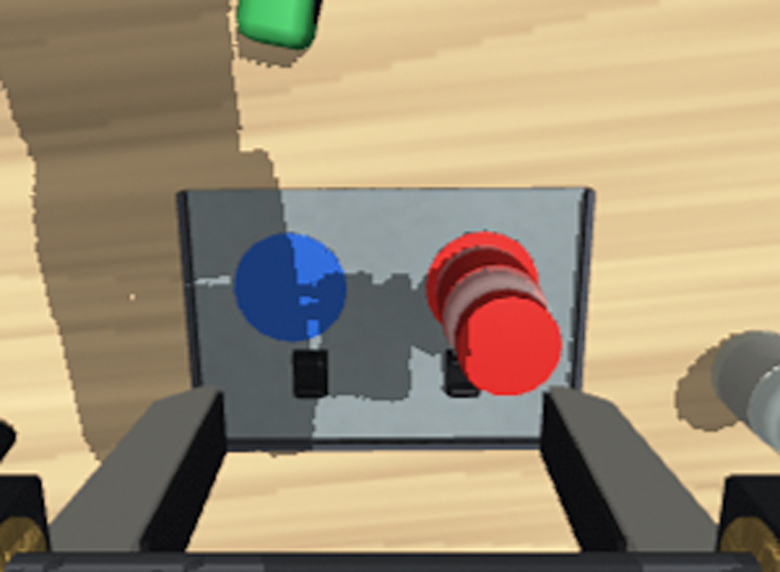

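Both probes stopped at z=0.0480, so the axis is level at 34 mm and fully home. The red jar stands on its disc, with cap top at crop (508,343) and disc around (482,287). I check centring numerically and then move blue.

```bash
cat > chk.py <<'E'
from h import *
def check(c,im,col,base,box):
    """cap-top centre (ray at top height) of a jar"""
    m=mask(im,(0,150,150),(8,255,255),box) if col=="red" else mask(im,(95,110,50),(125,255,255),box)
    return m
def cap(c,img,uv,rad,z):   # cap circle refined by Hough near a guess
    g=cv2.GaussianBlur(cv2.resize(img,None,fx=4,fy=4,interpolation=cv2.INTER_CUBIC),(5,5),1)
    x,y=int(uv[0]*4),int(uv[1]*4); k=160; sub=cv2.cvtColor(g[y-k:y+k,x-k:x+k],cv2.COLOR_RGB2GRAY)
    h=cv2.HoughCircles(sub,cv2.HOUGH_GRADIENT,2,60,param1=60,param2=20,minRadius=int(rad*4*.85),maxRadius=int(rad*4*1.15))
    if h is None: return None
    h=min(h[0],key=lambda q:np.hypot(q[0]-k,q[1]-k)); uv=((x-k+h[0]+.5)/4-.5,(y-k+h[1]+.5)/4-.5)
    return uv,h[2]/4,pt(c,[uv],z)[0]
E
python3 - <<'E'
from chk import *
c=cam("wrist"); im=cv2.imread("pics/w8.png")[:,:,::-1].copy()
b=blobs(mask(im,(95,110,40),(125,255,255),(200,100,350,260)))[0]; (e,ax,_)=cv2.fitEllipse(b); print("blue disc",e,ax,pt(c,[e],.008))
print("cap",cap(c,im,(170+508/2.6,80+343/2.6),20,.108))
# crescent outer arc of the red disc: red-mask pixels, upper-left hull, circle fit in the plane
b=blobs(mask(im,(0,120,60),(8,255,255),(320,160,400,240)))
P=np.vstack([k[:,0] for k in b]); W=pt(c,P,.008)[:,:2]; D=np.array([.601,.0722])
s=W[(W-D)@np.array([-.95,-.3])>.012]; s=s[np.linalg.norm(s-D,axis=1)>.028]
A=np.c_[2*s,np.ones(len(s))]; q=np.linalg.lstsq(A,(s**2).sum(1),rcond=None)[0]; print("red disc arc",q[:2],np.sqrt(q[2]+q[:2]@q[:2]),len(s))
E
```

```text
blue disc (281.0895690917969, 189.9798126220703) (40.69017028808594, 42.62265396118164) [[ 0.5902 -0.035   0.008 ]]
cap ((np.float32(364.125), np.float32(211.125)), np.float32(20.5), array([0.5989, 0.0706, 0.108 ]))
red disc arc [0.6016 0.0727] 0.03119391591692174 45
```

```bash
python3 - <<'E'
from chk import *
pick([.5579,-.2799],.004,YJ)
place([.5893,-.0353],.008,YJ)
go([.60,.02,.26],np.deg2rad(84.5)); r.hold(.3); c,im=snap("wrist","w9")
go([.35,.20,.28],YJ); r.hold(.2)
ct,it=snap("top","top9"); cs,isc=snap("scene","scene9"); print(get_t())
def tpl(a,b,x,y,k=11,s=4):
    o=cv2.resize(a,None,fx=s,fy=s,interpolation=cv2.INTER_CUBIC); n=cv2.resize(b,None,fx=s,fy=s,interpolation=cv2.INTER_CUBIC)
    t=o[(y-k)*s:(y+k)*s,(x-k)*s:(x+k)*s]; w=n[(y-k-6)*s:(y+k+6)*s,(x-k-6)*s:(x+k+6)*s]
    m=cv2.matchTemplate(w,t,cv2.TM_CCOEFF_NORMED); _,v,_,l=cv2.minMaxLoc(m); return (l[0]/s-6,l[1]/s-6),round(v,3)
ld=lambda f:cv2.imread(f"pics/{f}.png")[:,:,::-1].copy()
t0,s0,w1=ld("top0"),ld("scene0"),ld("w1")
for n,a,b,cc,z in(("top",t0,it,ct,.1),("scene",s0,isc,cs,.1),("wrist",w1,im,c,.1)):
    for nm,X in(("red",[.6009,.0715,z]),("blue",[.5890,-.0355,z])):
        if n=="wrist": u=(362,178) if nm=="red" else (267,177)
        else: u=px(cc,[X])[0].round().astype(int)
        d,v=tpl(a,b,int(u[0]),int(u[1]),k=13 if n!="wrist" else 22)
        if n=="wrist": print(n,nm,d,v); continue
        print(n,nm,u,d,v,"mm",(pt(cc,[np.array(u)+d],z)-pt(cc,[u],z))[0]*1000)
a=cv2.resize(im[110:240,220:410],(780,534),interpolation=cv2.INTER_CUBIC); cv2.imwrite("pics/w9c.png",a[:,:,::-1])
E
```

```text
pick hit False width mm 51.34976486296826 [ 0.558  -0.28    0.0333]
width 51.50283158508832 F [-0.0871 -0.029  -2.373 ] 59.8167
place hit True [ 0.5892 -0.0353  0.0371]
64.1083
66.3833
top red [281 152] (-1.0, 0.25) 0.605 mm [-0.5108  1.9712  0.    ]
top blue [335 158] (-0.25, 0.0) 0.535 mm [-0.0023  0.4956  0.    ]
scene red [326 212] (0.75, 0.25) 0.841 mm [-0.1293  2.0401  0.    ]
scene blue [293 196] (0.0, 0.0) 0.998 mm [0. 0. 0.]
wrist red (2.5, 0.0) 0.741
wrist blue (1.0, 1.0) 0.772
```

View pics/w9c.png

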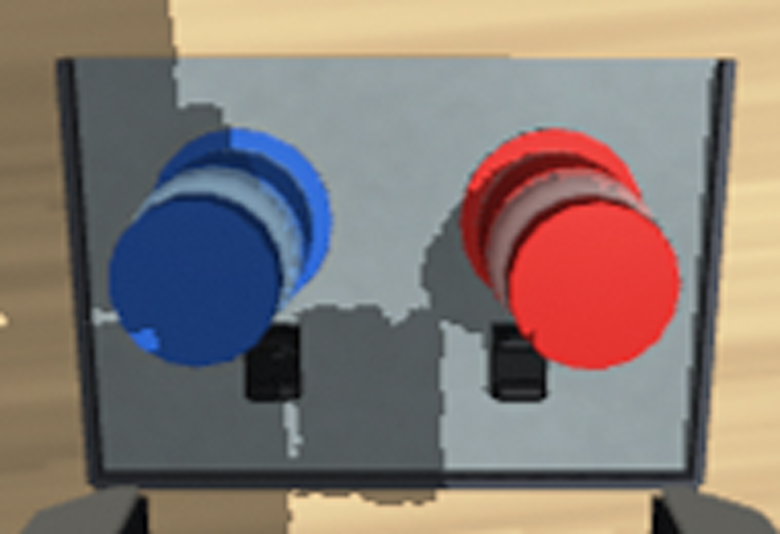

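View pics/top9.png

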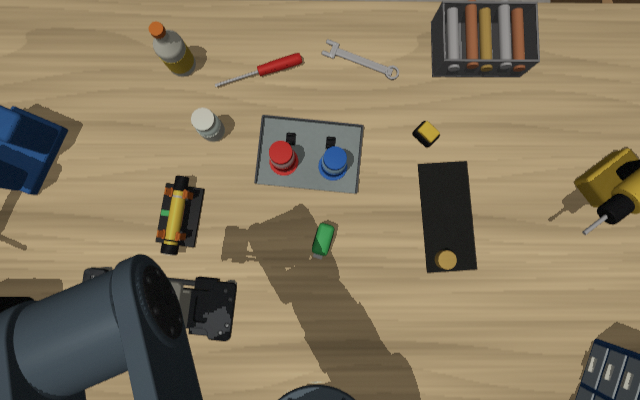

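The red jar at (552,210) and the blue jar at (240,215) stand upright with even crescents of disc showing. In the top view the torch is seated, and the tin, white jar and tape are where they started. I'm handing in.

```bash
python3 - <<'E'
from h import *
print(workorder.job_done(),get_t())
E
```

```text
the job is handed in; nothing more can be done
the job is handed in; nothing more can be done
```

The job is done and handed in, at about 66 s on the robot's clock, in the order asked. Both jars went to the mat, then the torch into the cradle, then each jar back onto the disc of its own colour.

**Torch:** It is fully home. The press showed resistance, then pull-in, then a hard stop. Touching its top 20 mm either side of the middle gave z = 0.048 both times, so it lies level with its axis at 34 mm.

**Jars:** Both stand upright and look centred on their discs to about 1–2 mm, going by the even disc edges visible in the last wrist view.

**Other objects:** The tin, the white jar and the tape measure look unmoved in the last overhead picture. The arm was clear of everything.

**Checks that disagreed:**
- The red jar's cap measured about 2–3 mm off its disc centre in one wrist view. I put that down to calibration, because the gripper position and the disc edges agreed to about 1 mm.
- Compared with the first pictures, the red jar has moved about 2 mm along the tray from where it started, towards the measured disc centre. Some of those picture matches were weak (scores 0.54–0.84).

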